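# Set the charging timer to four hours

## Robot

A 7-joint arm with a two-finger parallel gripper is mounted at the origin on the work surface. World frame = base frame: x ahead of the robot, y to its left, z up, the work surface at z = 0. Lengths are in m, angles in degrees, forces in N, time in s.
With the tool pointing down it reaches from about 0.375 to 0.925 m from the base axis. Payload 3.1 kg.
Tool frame: the origin (TCP) lies at the very end of the fingers, on their centre line; the grasp point (between the pads) lies 19 mm behind it (manip.hold_point_z is the distance from the TCP to the grasp point, in m); z points along the fingers, y is the line along which they close (so a half turn about z gives the same grasp; the last joint's range is limited). The gripper opens to 85 mm and grips with 20 to 120 N. Pads are 22 mm wide; open, the fingers measure 114 mm over their backs; the gripper's body (76 mm by 85 mm) begins 54 mm behind the grasp point. The pads swing forward as they close: fully open they stand 13 mm farther back than shut.
Start: joints at [67.449, 21.939, 2.515, 91.553, -1.026, 66.532, -2.859], TCP at [0.189, -0.622, 0.231] pointing down, gripper open.
Joint ranges: [-149.38, 149.38], [-23.57, 123.04], [-84.95, 90], [0, 143.3], [-89.99, 269.99], [3.08, 112.72], [-163.45, 163.45]. Speed limits (degrees/s): [159.86, 159.86, 180, 180, 180, 180, 180].

## Interface

Orientations are given as [roll, pitch, yaw] about the fixed x, y, z axes, in that order (R = Rz(yaw) Ry(pitch) Rx(roll)).
In Python, from bench import manip gives the robot as it stands. Calls block until the motion is done:
- manip.reach(position, orientation): joint-space move of the TCP to a pose.
- manip.move_l(position, frame=None, velocity=0.15, f_stop=None): straight line of the TCP; frame=None keeps the orientation; velocity is the mean speed in m/s. With f_stop (N) it stops when the force on the tool has changed by that much, and returns True; else False.
- manip.move_joints(angles): joint-space move.
- manip.grip(opening): opening from 0.0 (shut) to 1.0 (fully open); the grip force is fixed at half the most; returns when the fingers have stopped.
- manip.hold(seconds).
- manip.ik(position, orientation): joint angles nearest the present ones, or None.
- manip.snapshot(name): name is "scene" or "top" or "wrist"; returns a dict with "image" (400x640x3 uint8, blue, green, red), "range_z" (400x640 float32, m along the optical axis (not along the pixel's ray), 0 where there is no reading), "fx", "fy", "cx", "cy" (pixels), "T" (4x4, takes a point from camera to world coordinates). Camera axes: x right, y up, looking along -z (the intrinsics and any distortion apply to the point x, -y, -z); pixel columns grow to the right and rows downward; lengths in m; the calibration is good to about 2 mm. A picture is of the moment at which its call begins.
A pose or a line that the arm cannot do raises manip.IKError and nothing moves.
- manip.close_job(): hands the job in; it is judged then, once.
Trained networks look in a picture, given as the dict that the camera call returned (one of the last four; its "shot" number tells which), for a name from the list of things; names that differ only in an ending like _2 or _b are one class to them, and where a whole thing is asked for, a point or a joint stands for the part that bears it (a point fixed in the world has none). Each returns a list of dicts, best first, with "p" (0 to 1); they miss things now and then, are a little off and sometimes report something else, mostly with a low value. They report only what shows in the picture. A call takes as long as a camera call. They do not tell look-alikes from the thing itself.
- manip.boxes_of(picture, label): "extent" ([centre column, centre row, width, height] in pixels, round what is visible of it).
- manip.cut_out(picture, label): "region" (400x640 bool, what is visible of it) and "extent" ([centre column, centre row, width, height] in pixels, round what is visible of it).
Readings, each from a call of its own:
- manip.get_t(): time.
- manip.get_q(): joint angles.
- manip.get_joint_velocities(): joint speeds.
- manip.get_tau(): joint torques, N m.
- manip.get_tool_pos(): TCP position.
- manip.get_tool_rot(): TCP orientation.
- manip.get_force(): force on the tool from outside, world axes, zero at the start.
- manip.get_torque(): the same for the moment, N m.
- manip.get_grip_width(): opening from 0.0 (shut) to 1.0 (fully open).
- manip.get_gripper_force(): force on a finger pad.
Only numpy, scipy, OpenCV 4.12 (cv2) and the standard library are available. Lean on these libraries where they do the work, as an engineer would, in place of code of your own. Each camera call takes 0.05 s, during which the arm holds its last target. There are 200 camera calls.

## Task

On the bench stand three battery chargers, each with an hour dial that clicks once per hour. Set the dial of the charger that holds the lime-green battery pack to four hours: the fourth click clockwise from the red zero mark. Leave the other two dials as they are.

Things in the scene. Friction and masses are not known exactly. Their poses are not given: they have to be found in the camera images.
- dial_lime (a joint): Hour dial of the charger with the lime-green battery, in rad: 0 with its white pointer at the red zero mark (end stop), growing clockwise seen from above. Detents every 24 degrees (0.419 rad, 1 hour), each with a white mark, up to 8 hours (3.351, end stop); four hours is 1.676. Starts between 0.6 and 3.4 hours. A click takes about 0.1 N m; let go off a click, it settles near the closest one.
- dial_lime_grip (a point): Middle of that dial's black grip bar (46 x 14 mm, from 16 mm below to 18 mm above this point, on a 48 mm round skirt), on its upright axis, 80 mm above the bench. x: along the bar to its white pointer end, turning with the dial; z: up. Charger: fixed black box 190 x 130 x 55 mm; on its robot side the battery rises to 98 mm above the bench, its near face 67 mm from the dial's axis.
- dial_blue_pointer (a point): The pointer end of the same dial on the charger with the blue battery pack (23 mm from its axis, mid-height of the bar). A bystander: this dial must stay at the click where it is.
- dial_red_pointer (a point): The pointer end of the same dial on the charger with the red battery pack (23 mm from its axis, mid-height of the bar). A bystander: this dial must stay at the click where it is.
There are look-alikes about, which are no part of the job. Leave any orange or pink look-alike of the part that bears dial_lime alone.

How it is judged:
By the outcome, as a careful person would: the job done as asked, in the order asked, and still so for the second after the job is handed in, with the robot touching nothing.
It also fails if it takes over 32 s, if anything falls off the work surface, if the arm or the gripper's body presses on something with over 40 N, if the wrist force passes 120 N, or if a joint passes its speed limit or range.

## Working session

There is one attempt and no reset: what is moved stays moved. The work goes in short steps, each a Python script; the robot and the scene stay as the last script left them, time stands still between calls to the robot, and variables do not carry over. Pictures are saved under pics/ and viewed, at most 10 in all, crops included, and the job is handed in when it is done.

```bash
mkdir -p pics; ls
python3 - <<'E'
from bench import manip
import cv2,numpy as np,pickle
S={}
for n in("top","scene"):
    s=manip.snapshot(n);S[n]=s
    cv2.imwrite(f"pics/{n}.png",s["image"])
    for l in("dial_lime","dial_lime_grip"):
        for d in manip.boxes_of(s,l): print(n,l,d)
    print(s["T"],s["fx"],s["cx"],s["cy"],[k for k in s])
pickle.dump(S,open("s.pkl","wb"));print(manip.get_t())
E
```

```text
pics
top dial_lime {'extent': [193.1, 282.1, 21.1, 16.9], 'p': 0.82}
top dial_lime {'extent': [318.8, 141.8, 18.5, 19.0], 'p': 0.66}
top dial_lime {'extent': [428.0, 239.1, 20.3, 14.1], 'p': 0.61}
top dial_lime_grip {'extent': [320.9, 142.9, 16.7, 18.2], 'p': 0.84}
top dial_lime_grip {'extent': [192.4, 280.7, 25.0, 19.8], 'p': 0.81}
top dial_lime_grip {'extent': [429.6, 235.0, 17.3, 20.2], 'p': 0.7}
[[-0.02587532  0.99354849 -0.11041683  0.30195993]
 [-0.99940646 -0.02319756  0.02546765  0.01281927]
 [ 0.02274195  0.11101027  0.99355902  0.96201059]
 [ 0.          0.          0.          1.        ]] 361.34672085339895 322.5119805775755 198.57976902314803 ['image', 'range_z', 'fx', 'fy', 'cx', 'cy', 'T', 'shot']
scene dial_lime {'extent': [356.8, 114.0, 17.6, 18.5], 'p': 0.66}
scene dial_lime {'extent': [359.5, 228.3, 20.0, 22.7], 'p': 0.59}
scene dial_lime {'extent': [231.7, 228.1, 12.5, 19.8], 'p': 0.57}
scene dial_lime_grip {'extent': [362.3, 227.3, 20.0, 19.7], 'p': 0.73}
scene dial_lime_grip {'extent': [230.2, 227.8, 18.3, 22.0], 'p': 0.69}
scene dial_lime_grip {'extent': [357.4, 115.1, 15.9, 16.6], 'p': 0.48}
[[ 0.67579362 -0.571946    0.46495242  1.05583695]
 [ 0.73691808  0.53791784 -0.40938508 -0.5828956 ]
 [-0.01596004  0.61929167  0.78499879  1.19075903]
 [ 0.          0.          0.          1.        ]] 491.604936992626 325.06678340934064 194.50183291673832 ['image', 'range_z', 'fx', 'fy', 'cx', 'cy', 'T', 'shot']
0.3
```

View pics/top.png

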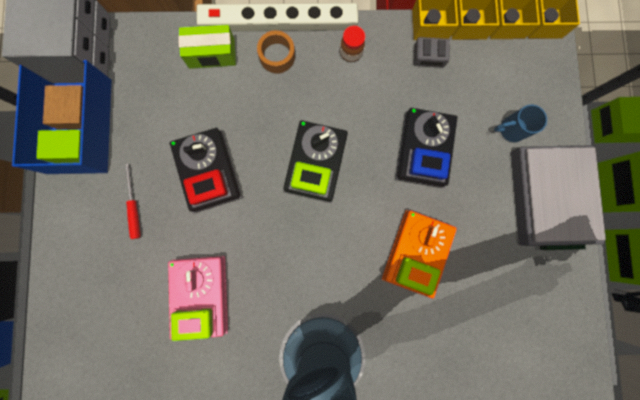

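View pics/scene.png

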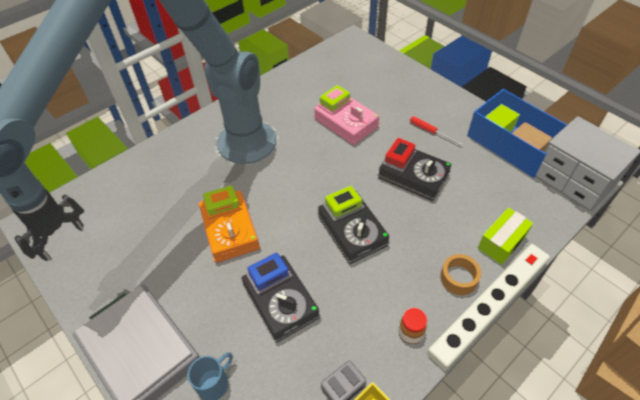

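Candidates for the lime charger in the top view are the black box with the lime pack (dial 320,142), the pink box (192,281) and the orange box (430,237). The pink and orange ones are look-alikes. The black box fits the description, with the red one (197,150) and the blue one (434,127) as its siblings. I'll confirm it in an enlarged crop.

```bash
cat > h.py <<'E'
import numpy as np
def ray(s,u,v,z):
    d=s["T"][:3,:3]@np.array([(u-s["cx"])/s["fx"],-(v-s["cy"])/s["fy"],-1]);o=s["T"][:3,3]
    return o+d*(z-o[2])/d[2]
def proj(s,P):
    p=np.linalg.inv(s["T"])@np.append(P,1);return np.array([s["cx"]+s["fx"]*p[0]/-p[2],s["cy"]-s["fy"]*p[1]/-p[2]])
def rect(s,c,half=0.1,z=0.098,n=480):
    "plan view at height z: up = +x world, left = +y world"
    import cv2
    W=[(c[0]+half,c[1]+half,z),(c[0]+half,c[1]-half,z),(c[0]-half,c[1]-half,z),(c[0]-half,c[1]+half,z)]
    H=cv2.getPerspectiveTransform(np.float32([proj(s,w) for w in W]),np.float32([[0,0],[n,0],[n,n],[0,n]]))
    return cv2.warpPerspective(s["image"],H,(n,n),flags=cv2.INTER_CUBIC)
E
python3 - <<'E'
import pickle,cv2,numpy as np
from h import *
from bench import manip
S=pickle.load(open("s.pkl","rb"))
c=ray(S["top"],320,142,.08);print(c,ray(S["scene"],361,229,.08))
a=cv2.resize(S["top"]["image"][115:205,280:360],(480,540),interpolation=cv2.INTER_CUBIC);cv2.imwrite("pics/crop.png",a)
for yaw in range(-180,181,30):print(yaw,manip.ik([c[0],c[1],.3],[180,0,yaw]))
E
```

```text
[ 0.54241215 -0.00719291  0.08      ] [ 0.55319801 -0.01320486  0.08      ]
-180 [ 37.3667372   11.62514056 -45.94242517  99.91280695   8.75105894
  72.142501    79.31534256]
-150 [ 55.6763926   19.7386766  -70.67287658  99.32378113  19.28742489
  74.76414784 100.85845612]
-120 [ 55.6763926   19.7386766  -70.67287658  99.32378113  19.28742489
  74.76414784 130.85845612]
-90 [ -69.15978759   20.89904269   80.80657309  104.04838335  -21.53338153
   73.61683656 -162.63775612]
-60 [  23.62697936    9.26511472  -30.03697382  100.46884247    4.87347697
   71.55520309 -157.63030226]
-30 [  25.73575453    9.5421917   -32.42311284  100.37863905    5.374199
   71.62095416 -128.02612505]
0 [ 27.17329189   9.74548069 -34.05862054 100.31804837   5.73147837
  71.6696471  -98.30793067]
30 [ 27.71286482   9.82501832 -34.674534   100.29550378   5.86916742
  71.68881112 -68.41642882]
60 [ 28.91581544  10.00907206 -36.05196855 100.24564481   6.18360679
  71.73341357 -38.66403879]
90 [ 30.17842661  10.21282377 -37.50452997 100.19393153   6.5253797
  71.78322472  -8.93298294]
120 [ 31.50103825  10.43874636 -39.03427786 100.14046736   6.8972664
  71.8390161   20.77450111]
150 [ 33.07928796  10.72651771 -40.87174215 100.07765533   7.36122085
  71.91097198  50.40960478]
180 [ 37.3667372   11.62514056 -45.94242517  99.91280695   8.75105894
  72.142501    79.31534256]
```

View pics/crop.png

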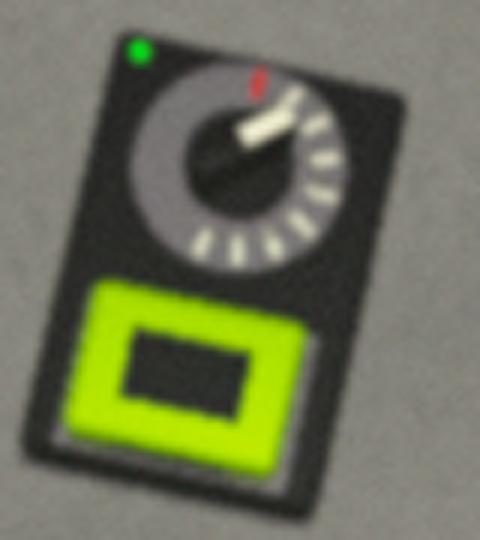

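The crop confirms the black box with the lime pack. Its dial centre is at crop (240,162), which is (320,142) in the full picture. The red zero mark is at about (259,84) and the pointer is one or two clicks clockwise of it. I'll move above and look with the wrist camera.

Run:
```python
import pickle,cv2,numpy as np
from h import *
from bench import manip
manip.reach([.50,-.010,.27],[180,0,125])
s=manip.snapshot("wrist");pickle.dump(s,open("w.pkl","wb"))
print(manip.get_t(),s["T"].round(3),proj(s,[.547,-.01,.08]),s["fx"])
for d in manip.boxes_of(s,"dial_lime_grip"): print(d,ray(s,*d["extent"][:2],.08))
cv2.imwrite("pics/w.png",s["image"])
```

```text
2.7917 [[ 0.821 -0.542 -0.178  0.455]
 [ 0.571  0.78   0.256  0.054]
 [ 0.001 -0.312  0.95   0.412]
 [ 0.     0.     0.     1.   ]] [350.88798875 194.68340155] 304.99851615952014
{'extent': [352.3, 192.1, 37.2, 46.1], 'p': 0.85} [ 0.54646972 -0.00661311  0.08      ]
{'extent': [61.0, 251.2, 63.4, 48.8], 'p': 0.78} [ 0.30131083 -0.26851819  0.08      ]
```

View pics/w.png

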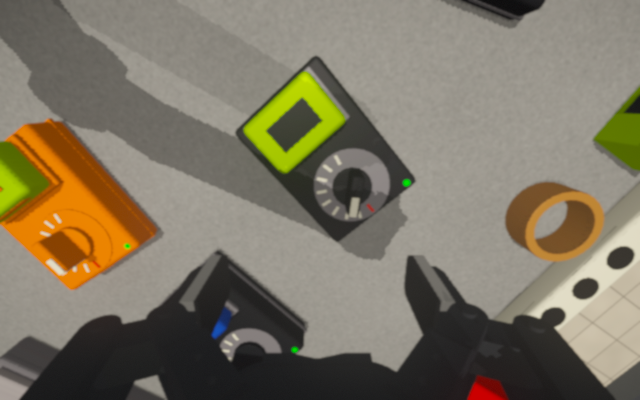

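The wrist view shows the lime dial at (351,188), its pointer at (354,207) and the red mark at (371,208). I'll rectify it to plan views at the plate and bar-top heights.

Run:
```python
import pickle,cv2,numpy as np
from h import *
s=pickle.load(open("w.pkl","rb"));c=[.547,-.008]
ims=[]
for z in(.056,.098):
    r=rect(s,c,.06,z,400)
    cv2.drawMarker(r,(200,200),(255,0,255),cv2.MARKER_CROSS,14,1)
    ims.append(r)
cv2.imwrite("pics/r.png",np.hstack(ims))
g=s["range_z"];uv=proj(s,[c[0],c[1],.08]).round().astype(int)
vv,uu=np.mgrid[uv[1]-45:uv[1]+46,uv[0]-45:uv[0]+46];d=g[vv,uu]
P=np.stack([(uu-s["cx"])/s["fx"]*d,-(vv-s["cy"])/s["fy"]*d,-d],-1)@s["T"][:3,:3].T+s["T"][:3,3]
m=(abs(P[...,2]-.098)<.008)&(np.hypot(P[...,0]-c[0],P[...,1]-c[1])<.035)
t=P[m];mu=t.mean(0);e,v=np.linalg.eigh(np.cov(t[:,:2].T));print(m.sum(),mu,np.degrees(np.arctan2(v[1,1],v[0,1])),np.sqrt(e))
print(cv2.minAreaRect(np.float32(t[:,:2]*1000)))
b=(abs(P[...,2]-.064)<.004)&(np.hypot(P[...,0]-c[0],P[...,1]-c[1])<.04);print(b.sum(),P[b].mean(0))
```

```text
543 [ 0.54597459 -0.00506138  0.0965775 ] 118.15345996329849 [0.00402926 0.01333321]
((547.067626953125, -5.972282409667969), (14.064139366149902, 46.76776885986328), 28.637598037719727)
649 [ 0.54338118 -0.00526651  0.06299096]
```

View pics/r.png

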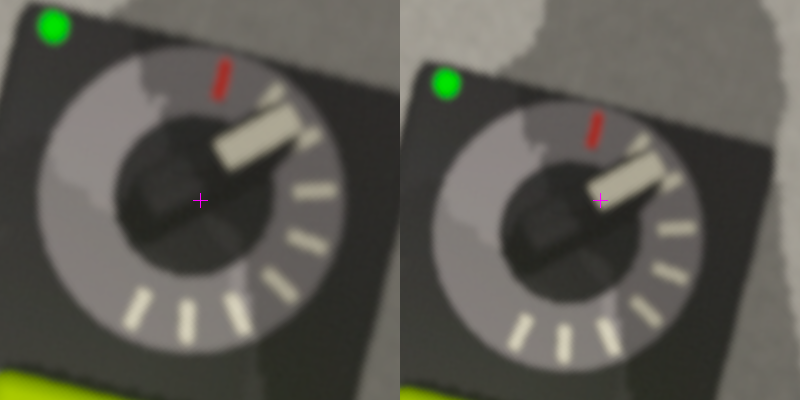

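Disc centre is about (0.547, -0.006). The bar yaw is -61.4° and the zero mark -14.5°, so the dial stands at 2 h and needs 48° clockwise. I'll grasp and turn it.

Run:
```python
import pickle,cv2,numpy as np
from bench import manip
c=[.547,-.006]
manip.reach([*c,.16],[180,0,118.6]); manip.grip(.5)
print("stop",manip.move_l([*c,.071],velocity=.08,f_stop=12),manip.get_tool_pos())
manip.grip(0.0)
print(manip.get_t(),manip.get_grip_width(),manip.get_gripper_force(),manip.get_force(),manip.get_torque())
q=np.array(manip.get_q())
for a in(-12,-24,-36,-48):
    manip.move_joints(list(q+[0,0,0,0,0,0,a])); print(a,manip.get_tool_rot(),np.round(manip.get_torque(),3),np.round(manip.get_force(),1))
print(manip.get_t())
```

```text
stop False [ 0.54767751 -0.00592348  0.07163537]
5.5083 0.15319839293168883 59.730384349823 [-0.70741291 -1.25565981  4.23332333] [-0.14954719  0.26833746 -0.024698  ]
-12 [1.79982701e+02 5.49912496e-02 1.06826352e+02] [0.049 0.115 0.353] [ 0.1 -1.6  1.8]
-24 [1.79987401e+02 2.06978099e-02 9.48077821e+01] [-0.067  0.258 -0.062] [-0.2  0.6  1.6]
-36 [1.79979494e+02 3.39842808e-03 8.28244794e+01] [-0.018  0.284 -0.115] [ 1.2 -0.3 -0.4]
-48 [1.79984794e+02 2.98625688e-02 7.09073739e+01] [-0.078  0.354  0.02 ] [-1.1 -0.1  3.3]
6.775
```

Now I'll release, retreat and check from the wrist.

Run:
```python
import pickle,cv2,numpy as np
from h import *
from bench import manip
manip.grip(.5); manip.move_l([.547,-.006,.16],velocity=.1); manip.reach([.50,-.010,.27],[180,0,100]); manip.hold(.3)
s=manip.snapshot("wrist");pickle.dump(s,open("w2.pkl","wb"));c=[.547,-.006]
cv2.imwrite("pics/r2.png",np.hstack([rect(s,c,.06,z,400) for z in(.056,.098)]))
g=s["range_z"];uv=proj(s,[c[0],c[1],.08]).round().astype(int)
vv,uu=np.mgrid[uv[1]-45:uv[1]+46,uv[0]-45:uv[0]+46];d=g[vv,uu]
P=np.stack([(uu-s["cx"])/s["fx"]*d,-(vv-s["cy"])/s["fy"]*d,-d],-1)@s["T"][:3,:3].T+s["T"][:3,3]
m=(abs(P[...,2]-.098)<.008)&(np.hypot(P[...,0]-c[0],P[...,1]-c[1])<.035)
print(cv2.minAreaRect(np.float32(P[m][:,:2]*1000)),manip.get_t())
t=manip.snapshot("top")["image"];o=pickle.load(open("s.pkl","rb"))["top"]["image"]
cr=lambda i:np.hstack([cv2.resize(i[100:220,x:x+80],(320,480),interpolation=cv2.INTER_CUBIC) for x in(165,395)])
cv2.imwrite("pics/by.png",cv2.resize(np.vstack([cr(o)[:300],cr(t)[:300]]),None,fx=1,fy=1))
```

```text
((546.9716796875, -5.74290657043457), (46.60091781616211, 14.305540084838867), 69.63070678710938) 9.2083
```

View pics/r2.png

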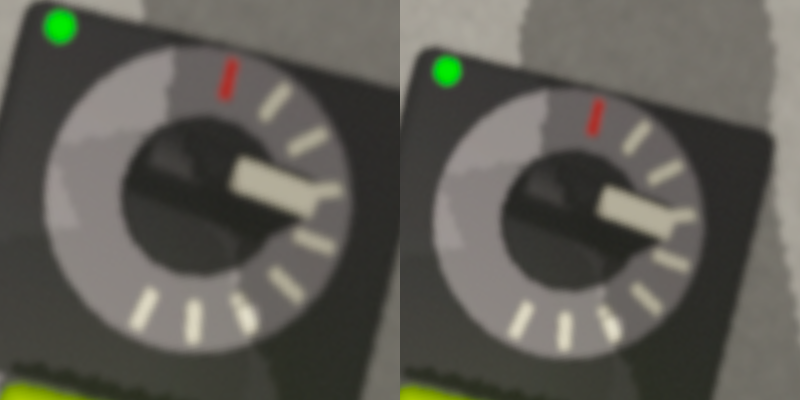

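View pics/by.png

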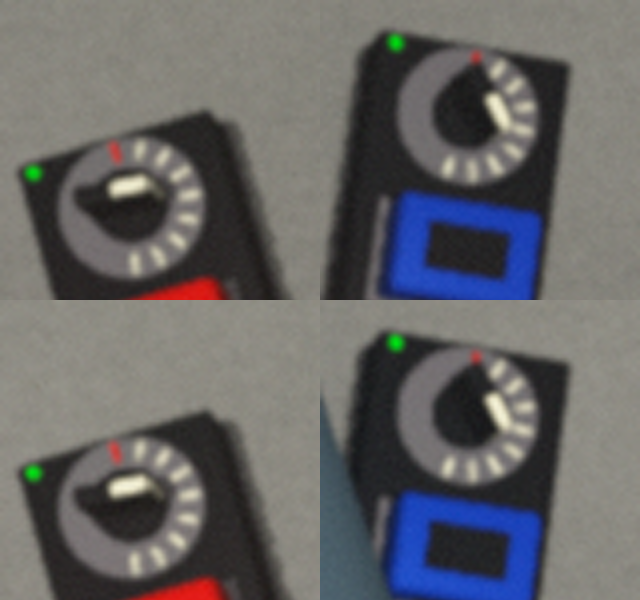

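The bar now sits at -110.4°, which is 95.9° from the zero mark and parallel to the fourth mark at (313,242). The red and blue dials look unchanged and the arm is clear, so I'm handing in.

```bash
python3 -c "
from bench import manip
print(manip.close_job())"
```

```text
the job is handed in; nothing more can be done
None
```

The dial on the lime-green battery's charger went from two hours to four, measured at 95.9° against 96° for the fourth click; the red and blue dials look unchanged, and the job was handed in at about 9 s.

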